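# Put the seasoning jars back in the wooden rack in the same order

## Task

The three seasoning jars and the pepper mill have dried on the steel tray: move all four into the wooden rack, one to a bay, in the same order from left to right in which they stood on the tray, because the cook finds each by its place. Set each down upright on the floor of its bay, do not drop any, and leave the mug, the bowl and the soap bottle where they are.

Things in the scene. Friction and masses are not known exactly. Their poses are not given: they have to be found in the camera images.
- round_centre (a point): Centre (half-way up, on the axis) of the round jar: white ceramic cylinder 50 mm across, 80 mm tall, the top 16 mm a flat round wooden lid (48 mm across, fixed on). Its z axis points up its length.
- square_centre (a point): Centre (half-way up) of the square jar: white ceramic, 46 x 46 mm, 74 mm tall, the top 14 mm a flat square wooden lid (44 mm, fixed on). Its x and y axes point at its flat sides. Its z axis points up its length.
- hex_centre (a point): Centre (half-way up) of the hexagonal jar: white ceramic, 46 mm across flats (53 mm across corners), 68 mm tall, the top 12 mm a flat hexagonal wooden lid (fixed on). Its x axis points at a flat side, its y axis at a corner. Its z axis points up its length.
- mill_centre (a point): Centre (half-way up, on the axis) of the wooden pepper mill: 80 mm tall, foot 50 mm across and 10 mm high, then a straight round body 44 mm across up to 60 mm, a rounded shoulder, and a small steel knob 14 mm across on top. Its z axis points up its length.
- tray: Steel drying tray, 100 x 340 mm, fixed; the four things stand on it at the start. Origin at the centre of its underside, y axis along its length to the robot's left (within 15 degrees), z up. Floor 6 mm above the counter, wire rails 17 mm high along the long sides. Four cork mats in a row at y = -120, -40, 40, 120 mm, x = 0; each thing's foot is 10 mm above the counter.
- rack: Dark wooden rack, 86 x 326 mm, fixed, empty at the start, left or right of the tray. Origin at the centre of its underside, y axis along its length to the robot's left (within 15 degrees), z up. Four open bays, 74 x 74 mm inside, centred at y = -120, -40, 40, 120 mm, x = 0; floor 6 mm above the counter, walls and dividers 6 mm thick, tops 18 mm above the counter.
- mat_round: Cork mat under the round jar: a disc 68 mm across. It is fixed to the steel tray, 4 mm thick, its origin at the centre of its underside; it stays there and marks where the round jar stood at the start. Not to be moved.
- mat_square: Cork mat under the square jar: 66 mm square. It is fixed to the steel tray, 4 mm thick, its origin at the centre of its underside; it stays there and marks where the square jar stood at the start. Not to be moved.
- mat_hex: Cork mat under the hexagonal jar: a hexagon 64 mm across flats. It is fixed to the steel tray, 4 mm thick, its origin at the centre of its underside; it stays there and marks where the hexagonal jar stood at the start. Not to be moved.
- mat_mill: Cork mat under the pepper mill: a small disc 58 mm across. It is fixed to the steel tray, 4 mm thick, its origin at the centre of its underside; it stays there and marks where the pepper mill stood at the start. Not to be moved.
- mug: Bystander: white mug, 76 mm across, 85 mm tall, beyond the racks. Origin at the centre of its underside.
- bowl: Bystander: blue bowl, 120 mm across, 50 mm tall, beyond the racks. Origin at the centre of its underside.
- soap: Bystander: white soap bottle, 56 mm across, 140 mm tall, beyond the racks. Origin at the centre of its underside.

How it is judged:
At the end, for the whole second after the job is handed in: Each of the four stands upright (within 0.1 rad), at rest and released, on the floor of the wooden rack (height within 5 mm), in the bay with the same number along the rack as the place its cork mat has along the steel tray, within 18 mm of the bay's centre along and across the rack (((y of mat_round in the frame of tray between -0.14 and -0.1 m and y of round_centre in the frame of rack between -0.138 and -0.102 m) or (y of mat_round in the frame of tray between -0.06 and -0.02 m and y of round_centre in the frame of rack between -0.058 and -0.022 m) or (y of mat_round in the frame of tray between 0.02 and 0.06 m and y of round_centre in the frame of rack between 0.022 and 0.058 m) or (y of mat_round in the frame of tray between 0.1 and 0.14 m and y of round_centre in the frame of rack between 0.102 and 0.138 m)) and x of round_centre in the frame of rack between -0.018 and 0.018 m and z of round_centre in the frame of rack between 0.041 and 0.051 m and angle between each of round_centre, square_centre, hex_centre, mill_centre's own z axis and vertical below 0.1 rad and linear speed of each of round, square, hex, mill below 0.02 m/s and ((y of mat_square in the frame of tray between -0.14 and -0.1 m and y of square_centre in the frame of rack between -0.138 and -0.102 m) or (y of mat_square in the frame of tray between -0.06 and -0.02 m and y of square_centre in the frame of rack between -0.058 and -0.022 m) or (y of mat_square in the frame of tray between 0.02 and 0.06 m and y of square_centre in the frame of rack between 0.022 and 0.058 m) or (y of mat_square in the frame of tray between 0.1 and 0.14 m and y of square_centre in the frame of rack between 0.102 and 0.138 m)) and x of square_centre in the frame of rack between -0.018 and 0.018 m and z of square_centre in the frame of rack between 0.038 and 0.048 m and ((y of mat_hex in the frame of tray between -0.14 and -0.1 m and y of hex_centre in the frame of rack between -0.138 and -0.102 m) or (y of mat_hex in the frame of tray between -0.06 and -0.02 m and y of hex_centre in the frame of rack between -0.058 and -0.022 m) or (y of mat_hex in the frame of tray between 0.02 and 0.06 m and y of hex_centre in the frame of rack between 0.022 and 0.058 m) or (y of mat_hex in the frame of tray between 0.1 and 0.14 m and y of hex_centre in the frame of rack between 0.102 and 0.138 m)) and x of hex_centre in the frame of rack between -0.018 and 0.018 m and z of hex_centre in the frame of rack between 0.035 and 0.045 m and ((y of mat_mill in the frame of tray between -0.14 and -0.1 m and y of mill_centre in the frame of rack between -0.138 and -0.102 m) or (y of mat_mill in the frame of tray between -0.06 and -0.02 m and y of mill_centre in the frame of rack between -0.058 and -0.022 m) or (y of mat_mill in the frame of tray between 0.02 and 0.06 m and y of mill_centre in the frame of rack between 0.022 and 0.058 m) or (y of mat_mill in the frame of tray between 0.1 and 0.14 m and y of mill_centre in the frame of rack between 0.102 and 0.138 m)) and x of mill_centre in the frame of rack between -0.018 and 0.018 m and z of mill_centre in the frame of rack between 0.041 and 0.051 m); the robot touches nothing.
It fails at once if the mug, the bowl or the soap bottle is knocked or pushed more than 30 mm from its place (distance of any of mug, bowl, soap from where it was at the start of the episode above 0.03 m).
It fails at once if a jar or the mill falls freely from more than 30 mm above where it stands ((height (world z) of round_centre above 0.08 m and contact force between round and anything else below 0.01 N) or (height (world z) of square_centre above 0.077 m and contact force between square and anything else below 0.01 N) or (height (world z) of hex_centre above 0.074 m and contact force between hex and anything else below 0.01 N) or (height (world z) of mill_centre above 0.08 m and contact force between mill and anything else below 0.01 N)).
It also fails if it takes over 125 s, if anything falls off the work surface, if the arm or the gripper's body presses on something with over 40 N, if the wrist force passes 120 N, or if a joint passes its speed limit or range.

## Robot

A 6-joint arm with a two-finger parallel gripper is mounted at the origin on the work surface. World frame = base frame: x ahead of the robot, y to its left, z up, the work surface at z = 0. Lengths are in m, angles in rad, forces in N, time in s.
With the tool pointing down it reaches from about 0.225 to 0.875 m from the base axis. Payload 3.4 kg.
Tool frame: the origin (TCP) lies on the centre line of the jaws, within the pads' length; the fingertips stand 11 mm ahead of it and the grasp point (between the pads) lies 8 mm behind it; z points along the fingers, y is the line along which they close (so a half turn about z gives the same grasp; the last joint's range is limited). The gripper opens to 85 mm and grips with 20 to 120 N. Pads are 22 mm wide; open, the fingers measure 114 mm over their backs; the gripper's body (76 mm by 85 mm) begins 54 mm behind the grasp point. The pads swing forward as they close: fully open they stand 13 mm farther back than shut.
Start: joints at [-1.436, 0.276, 1.505, -0, 1.361, -0.121], TCP at [0.145, -0.556, 0.215] pointing down, gripper open.
Joint ranges: [-2.89, 2.89], [-0.75, 2.08], [0.22, 2.7], [-1.18, 4.32], [0.11, 2.71], [-2.7, 2.7]. Speed limits (rad/s): [2.57, 2.57, 3.14, 3.14, 3.14, 3.14].

## Interface

Orientations are given as a unit quaternion [w, x, y, z].
In Python, from rig import manip, eyes, job gives the robot as it stands.
- The arm moves only by the tool drive_tool, never from a script. Its argument "rows" is a list of rows, each a list of 3 entries, a list of its own where there are three numbers: the turn, a rotation vector about the world's x, y, z in rad, then the shift along the world's x, y, z in cm, then the finger opening in cm, from 0 to 8.54. A call has 1 to 8 rows; each row shifts and turns the commanded pose from where the row before left it; what a row does not reach is not made up. A row lasts 1/8 s, in which the tool goes at most 62.5 mm and 10.7 degrees, less where a joint would pass 70% of its speed; a pose out of reach is approached as far as the arm can. A call is refused whole if a number of a shift passes 6.25 or a number of a turn 0.188, either way. A call with a gripper value outside its range is refused whole. The fingers move at their own pace and stop on an object; "force" is the grip in N (left out, the last holds). Time passes only in rows, so rows that do not move let the fingers close. It gives the time, the measured TCP pose, the force, the opening and the grip force at its end, in the units of the state.
- manip.get_state(): the state, without advancing time (a new reading comes with each control period).
- eyes.get_image(name): name is "scene" or "top" or "wrist"; returns the picture (384x512x3 uint8, red, green, blue); there is no depth.
- eyes.get_calibration(name): a dict with "camera_matrix" (3x3 intrinsics, pixels), "view" (4x4, takes a point from world to camera coordinates). Camera axes: x right, y up, looking along -z (the intrinsics and any distortion apply to the point x, -y, -z); pixel columns grow to the right and rows downward; lengths in m; the calibration is good to about 2 mm. A picture is of the moment at which its call begins: read the wrist's pose just before it. get_calibration takes no time and is no camera call; for the wrist camera it gives the pose at the moment of the call.
- job.sign_off(): hands the job in; it is judged then, once.
The state is a dict: "clock": time; "qpos": joint angles; "qd": joint speeds; "effort": joint torques, N m; "position": TCP position; "ee_rot": TCP orientation; "contact_force": force on the tool from outside, world axes, zero at the start; "moment": the same for the moment, N m; "width": finger opening in m; "gripper_force": force on a finger pad.
Only numpy, scipy, OpenCV 4.12 (cv2) and the standard library are available. Lean on these libraries where they do the work, as an engineer would, in place of code of your own. Each camera call takes 0.05 s, during which the arm holds its last target. There are 200 camera calls.

## Working session

There is one attempt and no reset: what is moved stays moved. The work goes in short steps, Python scripts to look and compute and a tool call to move; the robot and the scene stay as the last step left them, time stands still between calls to the robot, and variables do not carry over. Pictures are saved under pics/ and viewed, at most 14 in all, crops included, and the job is handed in when it is done.

Besides the shell and the picture viewer there is one more tool, called after "Request:" by a JSON object that holds its "name" and its "arguments", one argument or row to a line. drive_tool: Moves the arm, as the interface text tells. Its arguments: {"type":"object","properties":{"rows":{"type":"array"},"force":{"type":"number"}},"required":["rows"]}

```bash
ls; mkdir -p pics; python3 - <<'E'
from rig import manip, eyes, job
import cv2
s=manip.get_state();print(s)
for n in("scene","top"):
    im=eyes.get_image(n);cv2.imwrite(f"pics/{n}0.png",im[...,::-1])
    c=eyes.get_calibration(n);print(n,c)
E
```

```text
pics
{'clock': 0.0, 'qpos': array([-1.43598152e+00,  2.76586353e-01,  1.50613640e+00,  2.47965053e-05,
        1.36072017e+00, -1.20986883e-01]), 'qd': array([-0.00229142,  0.0002962 ,  0.00065127,  0.00072181,  0.00100416,
        0.00088394]), 'effort': array([ 1.16350442e-03, -4.16764462e+01, -2.45805699e+01, -1.41370248e-05,
        1.09811506e-02, -2.60997538e-06]), 'position': array([ 0.14542131, -0.55572001,  0.21374338]), 'ee_rot': array([-9.25199457e-04,  9.91831738e-01,  1.27549784e-01,  5.72667669e-06]), 'contact_force': array([ 0.82859631, -0.15045129,  0.08711338]), 'moment': array([-0.05765749, -0.00050724,  0.00176826]), 'gripper_force': 0.0, 'width': 0.08536890083086707}
scene {'camera_matrix': array([[411.79930738,   0.        , 257.50453841],
       [  0.        , 411.79930738, 198.57050337],
       [  0.        ,   0.        ,   1.        ]]), 'view': array([[-0.86428446,  0.50285995, -0.01200982,  0.5222584 ],
       [-0.40575395, -0.68287598,  0.60749002,  0.20669311],
       [ 0.29728119,  0.52991722,  0.79423651, -1.17362828],
       [ 0.        ,  0.        ,  0.        ,  1.        ]])}
top {'camera_matrix': array([[416.28405428,   0.        , 255.49562019],
       [  0.        , 416.28405428, 186.12854434],
       [  0.        ,   0.        ,   1.        ]]), 'view': array([[-0.0139289 , -0.99982205,  0.01272218, -0.01380656],
       [ 0.98620093, -0.01163778,  0.16514325, -0.60763967],
       [-0.1649658 ,  0.01484689,  0.98618754, -0.86860529],
       [ 0.        ,  0.        ,  0.        ,  1.        ]])}
```

View pics/top0.png

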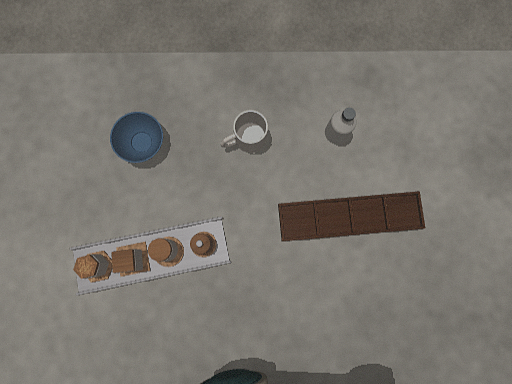

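View pics/scene0.png

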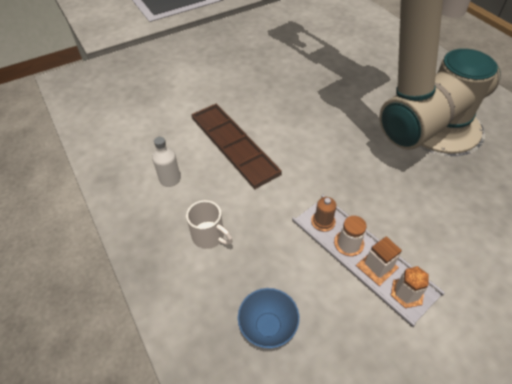

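The top view shows the tray on the left, with hex (~85,266), square (~122,261), round (~160,250) and mill (~203,243) from left to right. The rack is empty on the right, its corners running (279,204) to (424,228). The bystanders stand beyond both. Next I measure the tray, the rack and the lids.

```bash
cat > h.py <<'E'
import numpy as np, cv2
from rig import manip, eyes
def ray(c,uv,z):
    K,V=c["camera_matrix"],c["view"]; R,t=V[:3,:3],V[:3,3]
    d=np.linalg.inv(K)@np.array([uv[0],uv[1],1.]); d=R.T@(d*[1,-1,-1]); o=-R.T@t
    return o+d*(z-o[2])/d[2]
def big(m,n=1,lo=30):
    cs=cv2.findContours(m.astype(np.uint8),cv2.RETR_EXTERNAL,cv2.CHAIN_APPROX_NONE)[0]
    return sorted([c for c in cs if cv2.contourArea(c)>lo],key=cv2.contourArea)[::-1][:n]
def frame(c,cnt,z):
    b=cv2.boxPoints(cv2.minAreaRect(cnt))
    P=np.array([ray(c,p,z)[:2] for p in cnt[:,0].astype(float)])*1000
    r=cv2.minAreaRect(P.astype(np.float32)); Q=cv2.boxPoints(r)
    e=[Q[1]-Q[0],Q[2]-Q[1]]; l=max(e,key=np.linalg.norm)
    l=l*np.sign(l[1]); return np.array(r[0]),np.degrees(np.arctan2(-l[0],l[1])),r[1]
E
python3 - <<'E'
from h import *
c=eyes.get_calibration("top");im=cv2.imread("pics/top0.png").astype(int)
hsv=cv2.cvtColor(im.astype(np.uint8),cv2.COLOR_BGR2HSV)
B,G,R=[im[...,i] for i in range(3)]
roi=np.zeros(R.shape,bool); roi[185:300,270:440]=1
m=(R-B>15)&(R<130)&roi
rk=big(m); print("rack",frame(c,rk[0],.018), cv2.boundingRect(rk[0]))
roi=np.zeros(R.shape,bool); roi[210:300,60:240]=1
m=((B>R-2)&(R>140)|((R-B>30)))&roi
m=cv2.morphologyEx(m.astype(np.uint8),cv2.MORPH_CLOSE,np.ones((7,7)))
t=big(m); print("tray",frame(c,t[0],.012),cv2.boundingRect(t[0]))
x=cv2.resize(im[205:300,60:240].astype(np.uint8),None,fx=4.4,fy=4.4,interpolation=cv2.INTER_CUBIC)
cv2.imwrite("pics/tray_crop.png",x)
E
```

```text
rack (array([ 542.85986328, -238.50793457]), np.float32(4.3702226), (86.89567565917969, 326.3631286621094)) (278, 191, 148, 51)
tray (array([461.07366943, 216.5841217 ]), np.float32(11.018549), (103.10552978515625, 341.7754821777344)) (70, 217, 159, 78)
```

View pics/tray_crop.png

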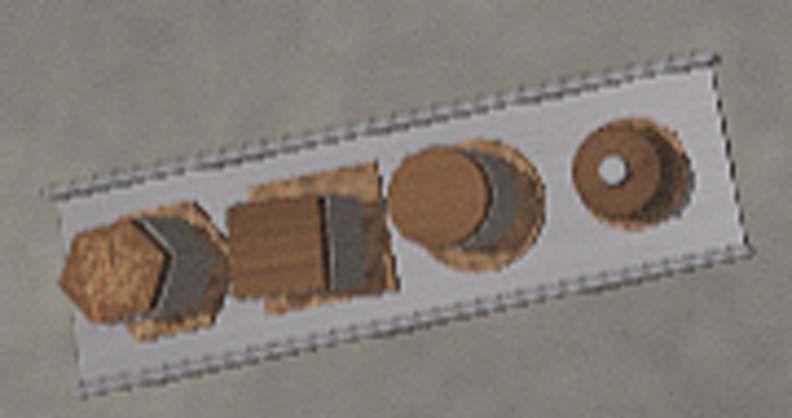

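The crop confirms the order. The lid centres in full-image pixels are hex (86,267), square (123,261), round (159.5,250) and mill knob (199,243). The square's flats are yawed about 4° and the hex's about 7°.

```bash
python3 - <<'E'
from h import *
c=eyes.get_calibration("top")
for n,p,z in(("hex",(86.1,266.8),.078),("sq",(122.7,260.7),.084),("round",(159.5,249.8),.09),("mill",(199.3,243.4),.09)): print(n,ray(c,p,z).round(4))
def pts(o,a):
    a=np.radians(a);return [(np.array(o)+y*np.array([-np.sin(a),np.cos(a)])).round(1) for y in(-120,-40,40,120)]
print("mats",pts((461.1,216.6),11)); print("bays",pts((542.9,-238.5),4.4))
E
```

```text
hex [0.4382 0.3307 0.078 ]
sq [0.4496 0.2542 0.084 ]
round [0.4706 0.1779 0.09  ]
mill [0.4825 0.0965 0.09  ]
mats [array([484. ,  98.8]), array([468.7, 177.3]), array([453.5, 255.9]), array([438.2, 334.4])]
bays [array([ 552.1, -358.1]), array([ 546. , -278.4]), array([ 539.8, -198.6]), array([ 533.7, -118.9])]
```

Request:
{"name": "drive_tool", "arguments": {
  "rows": [
    [[0, 0, 0.11], [2.6, 5, 0], 8.5],
    [[0, 0, 0.11], [2.6, 5, 0], 8.5],
    [[0, 0, 0.11], [2.6, 5, 0], 8.5],
    [[0, 0, 0.11], [2.6, 5, 0], 8.5],
    [[0, 0, 0.11], [2.6, 5, 0], 8.5],
    [[0, 0, 0.11], [2.6, 5, 0], 8.5],
    [[0, 0, 0.11], [2.6, 5, 0], 8.5],
    [[0, 0, 0.11], [2.6, 5, 0], 8.5]
  ]
}}

```text
clock: 1.1
position: [0.3539, -0.1546, 0.2145]
ee_rot: [0.0, 0.842, 0.539, 0.0]
contact_force: [0.3, -0.1, -0.4]
width: 0.0849
gripper_force: 0.0
```

Request:
{"name": "drive_tool", "arguments": {
  "rows": [
    [[0, 0, 0.11], [2.6, 5, 0], 8.5],
    [[0, 0, 0.11], [2.6, 5, 0], 8.5],
    [[0, 0, 0.11], [2.6, 5, 0], 8.5],
    [[0, 0, 0.11], [2.6, 5, 0], 8.5],
    [[0, 0, 0.11], [2.6, 5, 0], 8.5],
    [[0, 0, 0], [0, 0, 0], 8.5]
  ]
}}

```text
clock: 1.85
position: [0.4846, 0.0969, 0.2139]
ee_rot: [-0.0, 0.663, 0.748, 0.0]
contact_force: [0.3, -0.7, 0.2]
width: 0.0851
gripper_force: 0.0
```

```bash
cat >> h.py <<'E'
def st():
    s=manip.get_state(); w,x,y,z=s["ee_rot"]
    ty=np.array([2*(x*y-w*z),1-2*(x*x+z*z),2*(y*z+w*x)])
    print("t",round(s["clock"],2),"p",(s["position"]*100).round(2),"yawY",np.degrees(np.arctan2(ty[1],ty[0])).round(1),"w",round(s["width"],4),"F",s["contact_force"].round(1),"g",round(s["gripper_force"],1))
E
python3 - <<'E'
from h import *
st(); c=eyes.get_calibration("wrist"); im=eyes.get_image("wrist"); cv2.imwrite("pics/w1.png",im[...,::-1])
V=c["view"];K=c["camera_matrix"]
for p in((.4825,.0965,.09),(.4706,.1779,.09),(.4496,.2542,.084)):
    q=V[:3,:3]@p+V[:3,3]; q=K@(q*[1,-1,-1]); print(q[:2]/q[2])
E
```

```text
t 1.85 p [48.46  9.69 21.39] yawY 6.9 w 0.0851 F [ 0.3 -0.7  0.2] g 0.0
[255.93151488 179.81399705]
[253.45771385  91.89633558]
[239.55138465  -3.37767027]
```

View pics/w1.png

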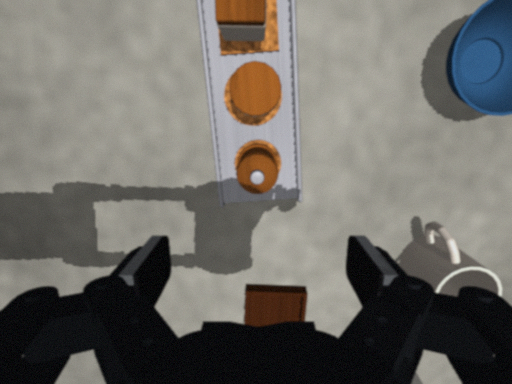

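The wrist view shows the mill knob at (257,178) against a predicted (256,180), and the round lid at (253,91) matches its prediction too. The positions are good, so I descend and grasp the mill.

Request:
{"name": "drive_tool", "arguments": {
  "rows": [
    [[0, 0, 0], [-0.2, 0, -4], 8.5],
    [[0, 0, 0], [0, 0, -4], 8.5],
    [[0, 0, 0], [0, 0, -4], 8.5],
    [[0, 0, 0], [0, 0, -3], 8.5],
    [[0, 0, 0], [0, 0, -1.7], 8.5],
    [[0, 0, 0], [0, 0, 0], 8.5],
    [[0, 0, 0], [0, 0, 0], 4],
    [[0, 0, 0], [0, 0, 0], 4]
  ],
  "force": 50
}}

```text
clock: 2.9
position: [0.4822, 0.0934, 0.0487]
ee_rot: [0.001, 0.666, 0.746, 0.001]
contact_force: [0.2, 1.0, -0.6]
width: 0.0508
gripper_force: 0.0
```

Request:
{"name": "drive_tool", "arguments": {
  "rows": [
    [[0, 0, 0], [0, 0, 0], 4],
    [[0, 0, 0], [0, 0, 0], 4],
    [[0, 0, 0], [0, 0, 0], 4],
    [[0, 0, 0], [0, 0, 0], 4]
  ]
}}

```text
clock: 3.4
position: [0.4826, 0.0936, 0.0491]
ee_rot: [0.001, 0.665, 0.747, 0.001]
contact_force: [0.2, 0.0, 5.1]
width: 0.041
gripper_force: 49.6
```

```bash
python3 - <<'E'
from h import *
st(); im=eyes.get_image("wrist"); sc=eyes.get_image("scene")
a=im[...,::-1]; b=cv2.resize(sc[150:320,270:460,::-1],(429,384),interpolation=cv2.INTER_CUBIC)
cv2.imwrite("pics/g1.png",cv2.resize(np.hstack([a,b]),(800,326)))
E
```

```text
t 3.4 p [48.26  9.36  4.91] yawY 6.6 w 0.041 F [0.2 0.  5.1] g 49.6
```

View pics/g1.png

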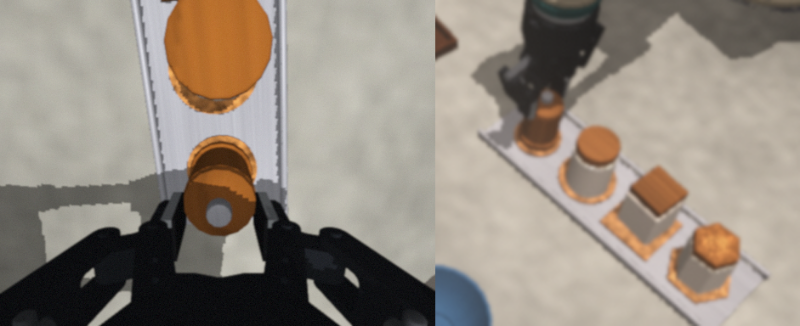

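```bash
python3 - <<'E'
from h import *
print(ray(eyes.get_calibration("wrist"),(256.4,249),.09))
E
```

```text
[0.48099566 0.10141924 0.09      ]
```

Request:
{"name": "drive_tool", "arguments": {
  "rows": [
    [[0, 0, 0], [0, 0, 0], 6.8],
    [[0, 0, 0], [0, 0, 0], 6.8],
    [[0, 0, 0], [0, 0, 0], 6.8],
    [[0, 0, 0], [0, 0.6, -0.4], 6.8],
    [[0, 0, 0], [0, 0, -0.5], 6.8],
    [[0, 0, 0], [0, 0, 0], 6.8]
  ]
}}

```text
clock: 4.25
position: [0.4809, 0.0998, 0.038]
ee_rot: [-0.0, 0.665, 0.747, -0.001]
contact_force: [0.7, 0.4, 0.0]
width: 0.0679
gripper_force: 0.0
```

Request:
{"name": "drive_tool", "arguments": {
  "rows": [
    [[0, 0, 0], [0, 0, 0], 4],
    [[0, 0, 0], [0, 0, 0], 4],
    [[0, 0, 0], [0, 0, 0], 4],
    [[0, 0, 0], [0, 0, 0], 4],
    [[0, 0, 0], [0, 0, 0], 4]
  ]
}}

```text
clock: 4.88
position: [0.4821, 0.0997, 0.039]
ee_rot: [0.0, 0.665, 0.747, 0.0]
contact_force: [1.6, 0.5, 6.0]
width: 0.0427
gripper_force: 50.4
```

```bash
python3 - <<'E'
from h import *
st(); im=eyes.get_image("wrist"); 
cv2.imwrite("pics/g2.png",im[150:,100:420,::-1])
E
```

```text
t 4.88 p [48.21  9.97  3.9 ] yawY 6.6 w 0.0427 F [1.6 0.5 6. ] g 50.4
```

View pics/g2.png

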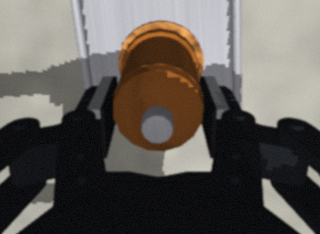

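The mill is held between the pads at 42.7 mm, with the knob at crop (157,125). Lifting it and carrying it to the rightmost bay.

Request:
{"name": "drive_tool", "arguments": {
  "rows": [
    [[0, 0, 0], [0, 0, 1.5], 4],
    [[0, 0, 0], [0, 0, 4], 4],
    [[0, 0, 0], [0, 0, 4], 4],
    [[0, 0, 0], [0.7, -4, 2.5], 4],
    [[0, 0, 0], [0.8, -5, 0], 4],
    [[0, 0, -0.02], [0.8, -5, 0], 4],
    [[0, 0, -0.02], [0.8, -5, 0], 4],
    [[0, 0, 0], [0.8, -5, 0], 4]
  ]
}}

```text
clock: 5.92
position: [0.5194, -0.1414, 0.1574]
ee_rot: [-0.001, 0.68, 0.733, -0.0]
contact_force: [1.2, -0.1, -2.3]
width: 0.0423
gripper_force: 51.5
```

Request:
{"name": "drive_tool", "arguments": {
  "rows": [
    [[0, 0, 0], [0.8, -5, 0], 4],
    [[0, 0, 0], [0.8, -5, 0], 4],
    [[0, 0, 0], [0.8, -5, 0], 4],
    [[0, 0, 0], [0.7, -4, 0], 4],
    [[0, 0, 0], [0, -2.8, 0], 4],
    [[0, 0, 0], [0, 0, 0], 4],
    [[0, 0, 0], [0, 0, 0], 4]
  ]
}}

```text
clock: 6.8
position: [0.5508, -0.3569, 0.158]
ee_rot: [-0.001, 0.68, 0.733, 0.0]
contact_force: [0.4, -0.6, -2.3]
width: 0.0421
gripper_force: 51.5
```

```bash
cat >> h.py <<'E'
def held(knob=False,save=None):
    "wrist view while holding something"
    im=eyes.get_image("wrist")[...,::-1]; cv2.imwrite(save,im)
E
python3 - <<'E'
from h import *
st(); c=eyes.get_calibration("wrist"); held(save="pics/c1.png")
a=np.radians(4.4)
V=c["view"];K=c["camera_matrix"]
for y in(-.158,-.082,-.078,-.002): 
  for x in (-.037,.037):
    p=np.array([.5429-np.sin(a)*y+np.cos(a)*x,-.2385+np.cos(a)*y+np.sin(a)*x,.018])
    q=V[:3,:3]@p+V[:3,3]; q=K@(q*[1,-1,-1]); print((q[:2]/q[2]).round(0))
E
```

```text
t 6.8 p [ 55.08 -35.69  15.8 ] yawY 4.3 w 0.0421 F [ 0.4 -0.6 -2.3] g 51.5
[225. 212.]
[294. 212.]
[223. 141.]
[296. 141.]
[222. 137.]
[296. 136.]
[220.  54.]
[299.  54.]
```

View pics/c1.png

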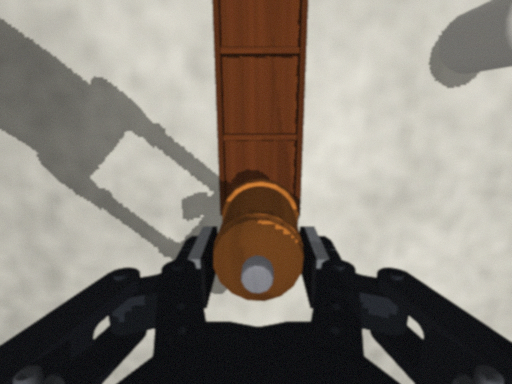

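The wrist view shows the divider at row ~137 and the rack edges at columns 220 to 298, as predicted, with the mill upright over its bay. Lowering it.

Request:
{"name": "drive_tool", "arguments": {
  "rows": [
    [[0, 0, 0], [0.1, -0.1, -4], 4],
    [[0, 0, 0], [0, 0, -4], 4],
    [[0, 0, 0], [0, 0, -2.5], 4],
    [[0, 0, 0], [0, 0, -0.8], 4],
    [[0, 0, 0], [0, 0, -0.3], 4],
    [[0, 0, 0], [0, 0, -0.3], 4],
    [[0, 0, 0], [0, 0, -0.2], 4],
    [[0, 0, 0], [0, 0, 0], 4]
  ]
}}

```text
clock: 7.85
position: [0.5526, -0.3595, 0.0381]
ee_rot: [0.0, 0.68, 0.733, 0.0]
contact_force: [0.1, -0.1, -1.9]
width: 0.0419
gripper_force: 51.4
```

Request:
{"name": "drive_tool", "arguments": {
  "rows": [
    [[0, 0, 0], [0, 0, -0.1], 4],
    [[0, 0, 0], [0, 0, -0.1], 4],
    [[0, 0, 0], [0, 0, -0.1], 4],
    [[0, 0, 0], [0, 0, 0], 4]
  ]
}}

```text
clock: 8.35
position: [0.5525, -0.3595, 0.0351]
ee_rot: [0.0, 0.68, 0.733, -0.0]
contact_force: [-0.7, 0.4, 2.1]
width: 0.0424
gripper_force: 51.9
```

The floor contact shows in the force. Releasing, rising and heading for the round jar.

Request:
{"name": "drive_tool", "arguments": {
  "rows": [
    [[0, 0, 0], [0, 0, 0], 7],
    [[0, 0, 0], [0, 0, 0], 7],
    [[0, 0, 0], [0, 0, 0], 7],
    [[0, 0, 0], [0, 0, 2], 7],
    [[0, 0, 0], [0, 0, 4.5], 7],
    [[0, 0, 0], [0, 0, 5.5], 8.5],
    [[0, 0, 0], [0, 0, 4.5], 8.5],
    [[0, 0, 0], [-0.8, 5.2, 0], 8.5]
  ]
}}

```text
clock: 9.35
position: [0.5475, -0.3115, 0.2041]
ee_rot: [0.006, 0.681, 0.732, 0.0]
contact_force: [0.5, 2.0, -0.8]
width: 0.0849
gripper_force: 0.0
```

Request:
{"name": "drive_tool", "arguments": {
  "rows": [
    [[0, 0, 0.02], [-0.8, 5.3, 0], 8.5],
    [[0, 0, 0.02], [-0.8, 5.3, 0], 8.5],
    [[0, 0, 0.02], [-0.8, 5.3, 0], 8.5],
    [[0, 0, 0], [-0.8, 5.3, 0], 8.5],
    [[0, 0, 0], [-0.8, 5.3, 0], 8.5],
    [[0, 0, 0], [-0.8, 5.3, 0], 8.5],
    [[0, 0, 0], [-0.9, 5.3, 0], 8.5],
    [[0, 0, 0], [-0.9, 5.3, 0], 8.5]
  ]
}}

```text
clock: 10.35
position: [0.4781, 0.1183, 0.1999]
ee_rot: [0.0, 0.658, 0.753, 0.0]
contact_force: [0.3, -0.5, 0.6]
width: 0.0845
gripper_force: 0.0
```

Request:
{"name": "drive_tool", "arguments": {
  "rows": [
    [[0, 0, 0], [-0.7, 6.2, 0], 8.5],
    [[0, 0, 0], [0, 0, 0], 8.5],
    [[0, 0, 0], [0, 0, 0], 8.5]
  ]
}}

```text
clock: 10.72
position: [0.4714, 0.1784, 0.1996]
ee_rot: [0.0, 0.657, 0.754, -0.0]
contact_force: [0.1, -0.6, -0.1]
width: 0.0849
gripper_force: 0.0
```

```bash
python3 - <<'E'
from h import *
st(); t=eyes.get_image("top")[...,::-1]; w=eyes.get_image("wrist")[...,::-1]
a=cv2.resize(t[180:310,60:440],(512,175)); cv2.imwrite("pics/t2.png",np.vstack([a,w]))
V=eyes.get_calibration("wrist")
for p in((.4706,.1779,.09),(.4496,.2542,.084),(.4382,.3307,.078)):
    q=V["view"][:3,:3]@p+V["view"][:3,3]; q=V["camera_matrix"]@(q*[1,-1,-1]); print((q[:2]/q[2]).round())
E
```

```text
t 10.72 p [47.14 17.84 19.96] yawY 7.8 w 0.0849 F [ 0.1 -0.6 -0.1] g 0.0
[257. 182.]
[245.  95.]
[243.  -2.]
```

View pics/t2.png

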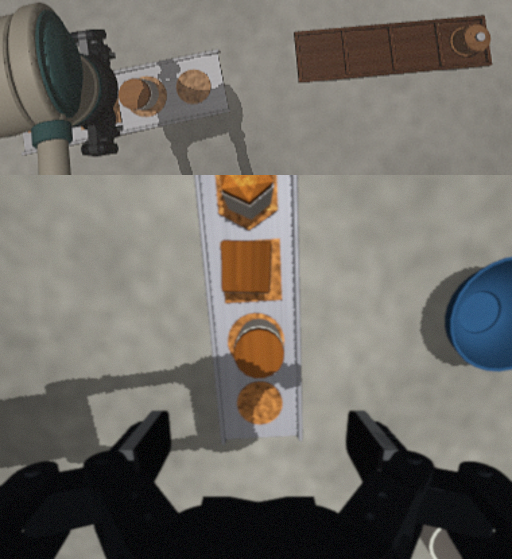

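The mill stands in its bay. The round lid at (258,179) and square lid at (246,92) are within 3 px of prediction. Grasping the round jar.

Request:
{"name": "drive_tool", "arguments": {
  "rows": [
    [[0, 0, 0], [0, 0.3, -4], 8.5],
    [[0, 0, 0], [0, 0, -4], 8.5],
    [[0, 0, 0], [0, 0, -4], 8.5],
    [[0, 0, 0], [0, 0, -2.5], 8.5],
    [[0, 0, 0], [0, 0, -1], 8.5],
    [[0, 0, 0], [0, 0, 0], 8.5],
    [[0, 0, 0], [0, 0, 0], 4.4],
    [[0, 0, 0], [0, 0, 0], 4.4]
  ]
}}

```text
clock: 11.82
position: [0.4724, 0.1818, 0.0457]
ee_rot: [0.001, 0.658, 0.753, 0.001]
contact_force: [-0.0, 0.6, -0.3]
width: 0.0508
gripper_force: 0.3
```

Request:
{"name": "drive_tool", "arguments": {
  "rows": [
    [[0, 0, 0], [0, 0, 0], 4.4],
    [[0, 0, 0], [0, 0, 0], 4.4],
    [[0, 0, 0], [0, 0, 0], 4.4],
    [[0, 0, 0], [0, 0, 0], 4.4]
  ]
}}

```text
clock: 12.32
position: [0.4722, 0.1819, 0.0461]
ee_rot: [0.001, 0.658, 0.753, 0.001]
contact_force: [-0.9, -0.4, 5.6]
width: 0.0479
gripper_force: 50.5
```

Request:
{"name": "drive_tool", "arguments": {
  "rows": [
    [[0, 0, 0], [0, 0, 1.5], 4.4],
    [[0, 0, 0], [0, 0, 4], 4.4],
    [[0, 0, 0], [0, 0, 4], 4.4],
    [[0, 0, 0], [0.8, -4, 2.5], 4.4],
    [[0, 0, 0], [0.8, -5, 0], 4.4],
    [[0, 0, -0.03], [0.8, -5, 0], 4.4],
    [[0, 0, -0.03], [0.8, -5, 0], 4.4],
    [[0, 0, 0], [0.8, -5, 0], 4.4]
  ]
}}

```text
clock: 13.32
position: [0.5116, -0.0598, 0.1657]
ee_rot: [0.001, 0.68, 0.733, 0.0]
contact_force: [0.4, 0.2, -1.7]
width: 0.048
gripper_force: 52.2
```

Request:
{"name": "drive_tool", "arguments": {
  "rows": [
    [[0, 0, 0], [0.8, -5, 0], 4.4],
    [[0, 0, 0], [0.8, -5, 0], 4.4],
    [[0, 0, 0], [0.8, -5, 0], 4.4],
    [[0, 0, 0], [0.8, -4, 0], 4.4],
    [[0, 0, 0], [0.2, -3, 0], 4.4],
    [[0, 0, 0], [0, 0, 0], 4.4],
    [[0, 0, 0], [0, 0, 0], 4.4]
  ]
}}

```text
clock: 14.2
position: [0.5451, -0.2775, 0.1649]
ee_rot: [-0.0, 0.68, 0.733, 0.0]
contact_force: [-0.4, -0.2, -1.5]
width: 0.0477
gripper_force: 52.2
```

```bash
python3 - <<'E'
from h import *
st(); t=eyes.get_image("top")[...,::-1]; held(save="pics/c2.png")
E
```

```text
t 14.2 p [ 54.51 -27.75  16.49] yawY 4.3 w 0.0477 F [-0.4 -0.2 -1.5] g 52.2
```

View pics/c2.png

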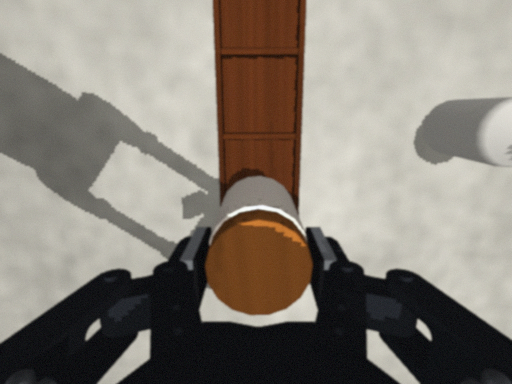

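The picture matches the mill's approach: divider at row ~133, jar upright at (259,260). Lowering.

Request:
{"name": "drive_tool", "arguments": {
  "rows": [
    [[0, 0, 0], [0.1, 0, -4], 4.4],
    [[0, 0, 0], [0, 0, -4], 4.4],
    [[0, 0, 0], [0, 0, -2.5], 4.4],
    [[0, 0, 0], [0, 0, -0.8], 4.4],
    [[0, 0, 0], [0, 0, -0.4], 4.4],
    [[0, 0, 0], [0, 0, -0.3], 4.4],
    [[0, 0, 0], [0, 0, -0.1], 4.4],
    [[0, 0, 0], [0, 0, -0.1], 4.4]
  ]
}}

```text
clock: 15.3
position: [0.5468, -0.2786, 0.0432]
ee_rot: [0.001, 0.68, 0.733, 0.0]
contact_force: [-0.4, 0.1, -1.9]
width: 0.0471
gripper_force: 52.2
```

Request:
{"name": "drive_tool", "arguments": {
  "rows": [
    [[0, 0, 0], [0, 0, 0], 4.4],
    [[0, 0, 0], [0, 0, 0], 4.4]
  ]
}}

```text
clock: 15.55
position: [0.5465, -0.2784, 0.0428]
ee_rot: [0.0, 0.68, 0.733, 0.0]
contact_force: [-0.5, 0.1, -1.8]
width: 0.0476
gripper_force: 52.2
```

Request:
{"name": "drive_tool", "arguments": {
  "rows": [
    [[0, 0, 0], [0, 0, -0.1], 4.4],
    [[0, 0, 0], [0, 0, 0], 4.4]
  ]
}}

```text
clock: 15.8
position: [0.5466, -0.2786, 0.0422]
ee_rot: [0.0, 0.68, 0.733, -0.0]
contact_force: [-1.5, 0.7, 3.2]
width: 0.0476
gripper_force: 52.6
```

Contact. Releasing and going to the square jar, whose yaw is about the current 4.3°.

Request:
{"name": "drive_tool", "arguments": {
  "rows": [
    [[0, 0, 0], [0, 0, 0], 7.2],
    [[0, 0, 0], [0, 0, 0], 7.2],
    [[0, 0, 0], [0, 0, 0], 7.2],
    [[0, 0, 0], [0, 0, 2], 7.2],
    [[0, 0, 0], [0, 0, 4.5], 7.2],
    [[0, 0, 0], [0, 0, 5], 8.5],
    [[0, 0, 0], [0, 0, 4.3], 8.5],
    [[0, 0, 0], [-0.8, 5.2, 0], 8.5]
  ]
}}

```text
clock: 16.8
position: [0.5418, -0.23, 0.2037]
ee_rot: [0.005, 0.681, 0.732, 0.001]
contact_force: [0.8, 1.3, -0.8]
width: 0.0848
gripper_force: 0.0
```

Request:
{"name": "drive_tool", "arguments": {
  "rows": [
    [[0, 0, 0], [-1, 5.3, 0], 8.5],
    [[0, 0, 0], [-1, 5.3, 0], 8.5],
    [[0, 0, 0], [-1, 5.3, 0], 8.5],
    [[0, 0, 0], [-1, 5.3, 0], 8.5],
    [[0, 0, 0], [-1, 5.3, 0], 8.5],
    [[0, 0, 0], [-1, 5.3, 0], 8.5],
    [[0, 0, 0], [-1, 5.3, 0], 8.5],
    [[0, 0, 0], [-1, 5.3, 0], 8.5]
  ]
}}

```text
clock: 17.8
position: [0.458, 0.1994, 0.1998]
ee_rot: [0.0, 0.68, 0.733, 0.0]
contact_force: [0.6, -0.1, 0.5]
width: 0.0849
gripper_force: 0.0
```

Request:
{"name": "drive_tool", "arguments": {
  "rows": [
    [[0, 0, 0], [-0.9, 5.9, 0], 8.5],
    [[0, 0, 0], [0, 0, 0], 8.5],
    [[0, 0, 0], [0, 0, 0], 8.5]
  ]
}}

```text
clock: 18.18
position: [0.4493, 0.2564, 0.1994]
ee_rot: [0.0, 0.68, 0.733, -0.0]
contact_force: [0.1, -0.2, -0.3]
width: 0.0852
gripper_force: 0.0
```

```bash
python3 - <<'E'
from h import *
st(); t=eyes.get_image("top")[...,::-1]; w=eyes.get_image("wrist")[...,::-1]
a=cv2.resize(t[180:310,60:440],(512,175)); cv2.imwrite("pics/t3.png",np.vstack([a,w]))
V=eyes.get_calibration("wrist")
for p in((.4496,.2542,.084),(.4382,.3307,.078)):
    q=V["view"][:3,:3]@p+V["view"][:3,3]; q=V["camera_matrix"]@(q*[1,-1,-1]); print((q[:2]/q[2]).round())
E
```

```text
t 18.18 p [44.93 25.64 19.94] yawY 4.4 w 0.0852 F [ 0.1 -0.2 -0.3] g 0.0
[258. 183.]
[252.  99.]
```

View pics/t3.png

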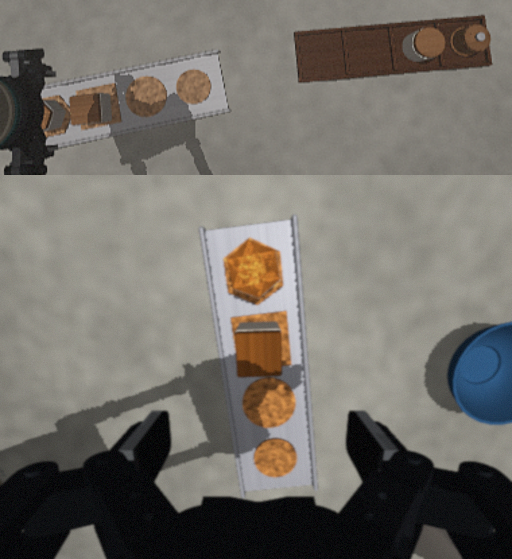

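Mill and round stand in bays 1 and 2. The square lid at (259,179) is square to the gripper and centred. Grasping it.

Request:
{"name": "drive_tool", "arguments": {
  "rows": [
    [[0, 0, 0], [0, 0, -4], 8.5],
    [[0, 0, 0], [0, 0, -4], 8.5],
    [[0, 0, 0], [0, 0, -4], 8.5],
    [[0, 0, 0], [0, 0, -2.5], 8.5],
    [[0, 0, 0], [0, 0, -1], 8.5],
    [[0, 0, 0], [0, 0, 0], 8.5],
    [[0, 0, 0], [0, 0, 0], 4],
    [[0, 0, 0], [0, 0, 0], 4]
  ]
}}

```text
clock: 19.27
position: [0.4503, 0.2569, 0.0457]
ee_rot: [0.001, 0.68, 0.733, 0.001]
contact_force: [-1.2, 0.3, -0.5]
width: 0.0512
gripper_force: 0.0
```

Request:
{"name": "drive_tool", "arguments": {
  "rows": [
    [[0, 0, 0], [0, 0, 0], 4],
    [[0, 0, 0], [0, 0, 0], 4],
    [[0, 0, 0], [0, 0, 0], 4],
    [[0, 0, 0], [0, 0, 0], 4]
  ]
}}

```text
clock: 19.77
position: [0.45, 0.257, 0.046]
ee_rot: [0.001, 0.68, 0.733, 0.001]
contact_force: [-0.9, -1.0, 4.2]
width: 0.0439
gripper_force: 50.3
```

Request:
{"name": "drive_tool", "arguments": {
  "rows": [
    [[0, 0, 0], [0, 0, 1.5], 4],
    [[0, 0, 0], [0, 0, 4], 4],
    [[0, 0, 0], [0, 0, 4], 4],
    [[0, 0, 0], [0.8, -4, 2.5], 4],
    [[0, 0, 0], [1, -5, 0], 4],
    [[0, 0, 0], [1, -5, 0], 4],
    [[0, 0, 0], [1, -5, 0], 4],
    [[0, 0, 0], [1, -5, 0], 4]
  ]
}}

```text
clock: 20.78
position: [0.4975, 0.0152, 0.1655]
ee_rot: [0.0, 0.68, 0.733, 0.0]
contact_force: [0.3, -0.1, -2.9]
width: 0.0443
gripper_force: 52.0
```

Request:
{"name": "drive_tool", "arguments": {
  "rows": [
    [[0, 0, 0], [1, -5, 0], 4],
    [[0, 0, 0], [1, -5, 0], 4],
    [[0, 0, 0], [1, -5, 0], 4],
    [[0, 0, 0], [0.9, -4, 0], 4],
    [[0, 0, 0], [0.3, -2.6, 0], 4],
    [[0, 0, 0], [0, 0, 0], 4],
    [[0, 0, 0], [0, 0, 0], 4]
  ]
}}

```text
clock: 21.65
position: [0.539, -0.1985, 0.1648]
ee_rot: [-0.001, 0.68, 0.733, 0.0]
contact_force: [-0.3, 0.8, -2.7]
width: 0.0438
gripper_force: 52.0
```

```bash
python3 - <<'E'
from h import *
st(); held(save="pics/c3.png")
E
```

```text
t 21.65 p [ 53.9  -19.85  16.48] yawY 4.3 w 0.0438 F [-0.3  0.8 -2.7] g 52.0
```

View pics/c3.png

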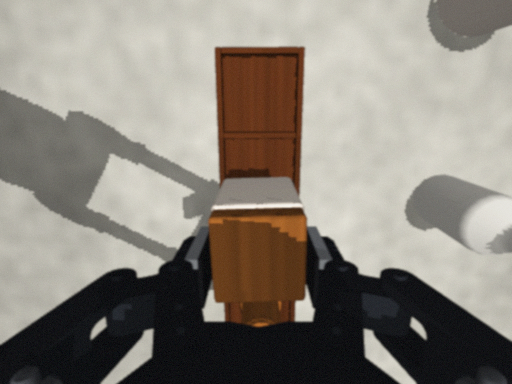

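The square jar is upright at (259,255), with the divider at row ~132 as before. Lowering; contact should come at a TCP height of about 4.2 cm.

Request:
{"name": "drive_tool", "arguments": {
  "rows": [
    [[0, 0, 0], [0.1, 0, -4], 4],
    [[0, 0, 0], [0, 0, -4], 4],
    [[0, 0, 0], [0, 0, -2.5], 4],
    [[0, 0, 0], [0, 0, -0.8], 4],
    [[0, 0, 0], [0, 0, -0.4], 4],
    [[0, 0, 0], [0, 0, -0.3], 4],
    [[0, 0, 0], [0, 0, -0.2], 4],
    [[0, 0, 0], [0, 0, 0], 4]
  ]
}}

```text
clock: 22.7
position: [0.5407, -0.1995, 0.043]
ee_rot: [0.0, 0.68, 0.733, 0.0]
contact_force: [-0.7, 1.2, -2.1]
width: 0.0441
gripper_force: 52.0
```

Request:
{"name": "drive_tool", "arguments": {
  "rows": [
    [[0, 0, 0], [0, 0, -0.1], 4],
    [[0, 0, 0], [0, 0, 0], 4]
  ]
}}

```text
clock: 22.95
position: [0.5408, -0.1996, 0.0421]
ee_rot: [0.001, 0.68, 0.733, 0.0]
contact_force: [-0.7, -0.1, 0.8]
width: 0.0441
gripper_force: 52.3
```

Request:
{"name": "drive_tool", "arguments": {
  "rows": [
    [[0, 0, 0], [0, 0, 0], 7],
    [[0, 0, 0], [0, 0, 0], 7],
    [[0, 0, 0], [0, 0, 0], 7],
    [[0, 0, 0], [0, 0, 2], 7],
    [[0, 0, 0], [0, 0, 4.5], 7],
    [[0, 0, 0], [0, 0, 5], 8.5],
    [[0, 0, 0], [0, 0, 4.3], 8.5],
    [[0, 0, 0], [-0.8, 5.2, 0], 8.5]
  ]
}}

```text
clock: 23.95
position: [0.5361, -0.1505, 0.2037]
ee_rot: [0.005, 0.682, 0.732, 0.001]
contact_force: [-0.4, 1.2, -0.9]
width: 0.085
gripper_force: 0.0
```

Request:
{"name": "drive_tool", "arguments": {
  "rows": [
    [[0, 0, 0.03], [-1, 5.3, 0], 8.5],
    [[0, 0, 0], [-1, 5.3, 0], 8.5],
    [[0, 0, 0], [-1, 5.3, 0], 8.5],
    [[0, 0, 0], [-1, 5.3, 0], 8.5],
    [[0, 0, 0], [-1, 5.3, 0], 8.5],
    [[0, 0, 0], [-1.1, 5.3, 0], 8.5],
    [[0, 0, 0], [-1.1, 5.3, 0], 8.5],
    [[0, 0, 0], [-1.1, 5.3, 0], 8.5]
  ]
}}

```text
clock: 24.95
position: [0.449, 0.2784, 0.1998]
ee_rot: [0.0, 0.669, 0.743, 0.0]
contact_force: [0.3, -0.3, 0.5]
width: 0.085
gripper_force: 0.0
```

Request:
{"name": "drive_tool", "arguments": {
  "rows": [
    [[0, 0, 0], [-1.1, 5.7, 0], 8.5],
    [[0, 0, 0], [0, 0, 0], 8.5],
    [[0, 0, 0], [0, 0, 0], 8.5]
  ]
}}

```text
clock: 25.32
position: [0.4383, 0.3333, 0.1994]
ee_rot: [0.0, 0.669, 0.744, -0.0]
contact_force: [0.3, 0.1, -0.2]
width: 0.0846
gripper_force: 0.0
```

```bash
python3 - <<'E'
from h import *
st(); t=eyes.get_image("top")[...,::-1]; w=eyes.get_image("wrist")[...,::-1]
a=cv2.resize(t[180:310,60:440],(512,175)); cv2.imwrite("pics/t4.png",np.vstack([a,w]))
V=eyes.get_calibration("wrist")
q=V["view"][:3,:3]@(.4382,.3307,.078)+V["view"][:3,3]; q=V["camera_matrix"]@(q*[1,-1,-1]); print((q[:2]/q[2]).round())
E
```

```text
t 25.32 p [43.83 33.33 19.94] yawY 6.1 w 0.0846 F [ 0.3  0.1 -0.2] g 0.0
[257. 182.]
```

View pics/t4.png

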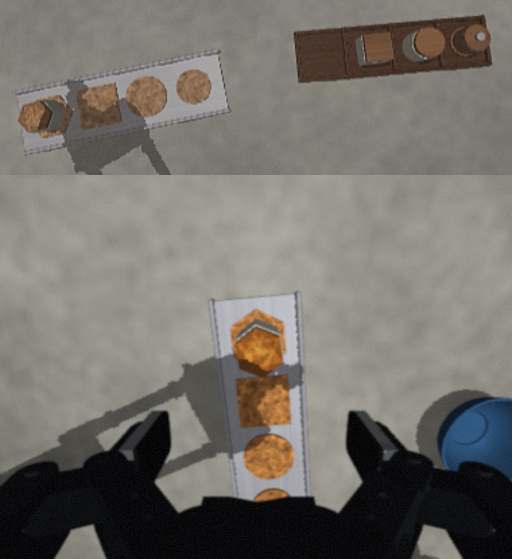

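Three stand in their bays. The hex lid at (259,177) has its flats facing the fingers. Grasping it.

Request:
{"name": "drive_tool", "arguments": {
  "rows": [
    [[0, 0, 0], [0, 0.1, -4], 8.5],
    [[0, 0, 0], [0, 0, -4], 8.5],
    [[0, 0, 0], [0, 0, -4], 8.5],
    [[0, 0, 0], [0, 0, -2.7], 8.5],
    [[0, 0, 0], [0, 0, -1.2], 8.5],
    [[0, 0, 0], [0, 0, 0], 8.5],
    [[0, 0, 0], [0, 0, 0], 4],
    [[0, 0, 0], [0, 0, 0], 4]
  ]
}}

```text
clock: 26.42
position: [0.4394, 0.3351, 0.0419]
ee_rot: [0.0, 0.669, 0.743, 0.001]
contact_force: [-0.1, -0.6, 0.8]
width: 0.051
gripper_force: 0.0
```

Request:
{"name": "drive_tool", "arguments": {
  "rows": [
    [[0, 0, 0], [0, 0, 0], 4],
    [[0, 0, 0], [0, 0, 0], 4],
    [[0, 0, 0], [0, 0, 0], 4],
    [[0, 0, 0], [0, 0, 0], 4]
  ]
}}

```text
clock: 26.92
position: [0.4393, 0.3352, 0.0425]
ee_rot: [0.001, 0.669, 0.743, 0.001]
contact_force: [0.6, -1.2, 5.8]
width: 0.0454
gripper_force: 51.1
```

Request:
{"name": "drive_tool", "arguments": {
  "rows": [
    [[0, 0, 0], [0, 0, 1.5], 4],
    [[0, 0, 0], [0, 0, 4], 4],
    [[0, 0, 0], [0, 0, 4], 4],
    [[0, 0, 0], [0.8, -4, 2.5], 4],
    [[0, 0, 0], [1, -5, 0], 4],
    [[0, 0, -0.03], [1, -5, 0], 4],
    [[0, 0, 0], [1, -5, 0], 4],
    [[0, 0, 0], [1, -5, 0], 4]
  ]
}}

```text
clock: 27.92
position: [0.4867, 0.0932, 0.1617]
ee_rot: [0.001, 0.68, 0.733, 0.001]
contact_force: [1.5, -0.5, -1.8]
width: 0.0453
gripper_force: 52.0
```

Request:
{"name": "drive_tool", "arguments": {
  "rows": [
    [[0, 0, 0], [1.1, -5, 0], 4],
    [[0, 0, 0], [1.1, -5, 0], 4],
    [[0, 0, 0], [1.1, -5, 0], 4],
    [[0, 0, 0], [1, -4, 0], 4],
    [[0, 0, 0], [0.4, -2.4, 0], 4],
    [[0, 0, 0], [0, 0, 0], 4],
    [[0, 0, 0], [0, 0, 0], 4]
  ]
}}

```text
clock: 28.8
position: [0.5331, -0.1186, 0.161]
ee_rot: [-0.0, 0.68, 0.733, 0.0]
contact_force: [-0.3, -0.2, -1.0]
width: 0.0457
gripper_force: 52.0
```

```bash
python3 - <<'E'
from h import *
st(); held(save="pics/c4.png")
E
```

```text
t 28.8 p [ 53.31 -11.86  16.1 ] yawY 4.3 w 0.0457 F [-0.3 -0.2 -1. ] g 52.0
```

View pics/c4.png

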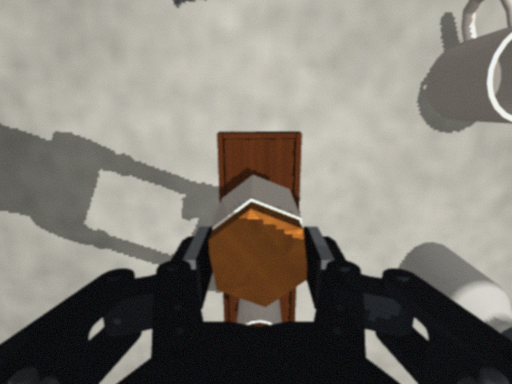

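The hex jar is upright at (259,253) over the last bay, with the rack end at row ~132. Lowering; contact should come at about 3.85 cm.

Request:
{"name": "drive_tool", "arguments": {
  "rows": [
    [[0, 0, 0], [0.1, 0, -4], 4],
    [[0, 0, 0], [0, 0, -4], 4],
    [[0, 0, 0], [0, 0, -2.5], 4],
    [[0, 0, 0], [0, 0, -0.8], 4],
    [[0, 0, 0], [0, 0, -0.4], 4],
    [[0, 0, 0], [0, 0, -0.3], 4],
    [[0, 0, 0], [0, 0, -0.2], 4],
    [[0, 0, 0], [0, 0, 0], 4]
  ]
}}

```text
clock: 29.85
position: [0.5347, -0.1194, 0.039]
ee_rot: [0.0, 0.68, 0.733, 0.0]
contact_force: [-0.1, -0.1, -0.6]
width: 0.0452
gripper_force: 52.3
```

Request:
{"name": "drive_tool", "arguments": {
  "rows": [
    [[0, 0, 0], [0, 0, -0.1], 4],
    [[0, 0, 0], [0, 0, 0], 4]
  ]
}}

```text
clock: 30.1
position: [0.5348, -0.1199, 0.0386]
ee_rot: [0.001, 0.68, 0.733, -0.0]
contact_force: [-1.0, -0.9, 4.7]
width: 0.0452
gripper_force: 53.0
```

Contact. Releasing, rising and moving clear so the rack can be seen.

Request:
{"name": "drive_tool", "arguments": {
  "rows": [
    [[0, 0, 0], [0, 0, 0], 7],
    [[0, 0, 0], [0, 0, 0], 7],
    [[0, 0, 0], [0, 0, 0], 7],
    [[0, 0, 0], [0, 0, 2], 7],
    [[0, 0, 0], [0, 0, 4.5], 7],
    [[0, 0, 0], [0, 0, 5], 8.5],
    [[0, 0, 0], [0, 0, 4.3], 8.5],
    [[0, 0, 0], [-1, 5, 0], 8.5]
  ]
}}

```text
clock: 31.1
position: [0.5283, -0.0718, 0.1995]
ee_rot: [0.005, 0.682, 0.732, 0.002]
contact_force: [0.3, 1.5, -1.1]
width: 0.0853
gripper_force: 0.0
```

Request:
{"name": "drive_tool", "arguments": {
  "rows": [
    [[0, 0, 0], [-1, 5, 0], 8.5],
    [[0, 0, 0], [-1, 5, 0], 8.5],
    [[0, 0, 0], [-1, 5, 0], 8.5],
    [[0, 0, 0], [0, 0, 0], 8.5],
    [[0, 0, 0], [0, 0, 0], 8.5],
    [[0, 0, 0], [0, 0, 0], 8.5]
  ]
}}

```text
clock: 31.85
position: [0.4949, 0.0795, 0.1955]
ee_rot: [0.0, 0.681, 0.733, -0.0]
contact_force: [-0.7, -0.6, -0.1]
width: 0.085
gripper_force: 0.0
```

```bash
python3 - <<'E'
from h import *
st(); t=eyes.get_image("top")[...,::-1]
cv2.imwrite("pics/t5.png",cv2.resize(t[170:260,260:440],None,fx=4.4,fy=4.4,interpolation=cv2.INTER_CUBIC))
c=eyes.get_calibration("top")
# expected lid centres in crop pixels for bay centres
for p in((.5337,-.1189,.074),(.5398,-.1986,.08),(.546,-.2784,.086),(.5521,-.3581,.086)):
    q=c["view"][:3,:3]@p+c["view"][:3,3]; q=c["camera_matrix"]@(q*[1,-1,-1]); print(((q[:2]/q[2]-[260,170])*4.4).round())
E
```

```text
t 31.85 p [49.49  7.95 19.55] yawY 4.2 w 0.085 F [-0.7 -0.6 -0.1] g 0.0
[184. 211.]
[350. 195.]
[518. 179.]
[683. 164.]
```

View pics/t5.png

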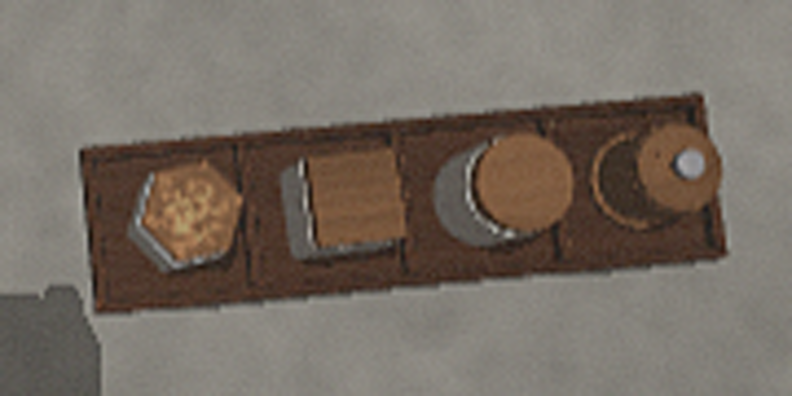

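All four lids, at crop (192,211), (357,198), (524,182) and (691,163), are within 8 crop pixels (about 4 mm) of the bay centres, upright and released. Handing in.

```bash
python3 -c "
from rig import job
print(job.sign_off())"
```

```text
the job is handed in; nothing more can be done
None
```

The hexagonal jar, square jar, round jar and pepper mill now stand upright in the rack, left to right as on the tray, each about 4 mm or less from its bay centre in the last top view; I handed the job in at about 32 s, and sign-off returned no verdict.

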